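Hold open the broken-glass chest with its lever

ROBOT

A 7-joint arm with a two-finger parallel gripper is mounted at the origin on the work surface. World frame = base frame: x ahead of the robot, y to its left, z up, the work surface at z = 0. Lengths are in m, angles in rad, forces in N, time in s.
With the tool pointing down it reaches from about 0.35 to 0.775 m from the base axis. Payload 3.1 kg.
Tool frame: the origin (TCP) lies on the front face of the gripper's body, between the roots of the fingers; the fingertips stand 73 mm ahead of it and the grasp point (between the pads) lies 54 mm ahead of it (manip.hold_point_z is the distance from the TCP to the grasp point, in m); z points along the fingers, y is the line along which they close (so a half turn about z gives the same grasp; the last joint's range is limited). The gripper opens to 85 mm and grips with 20 to 120 N. Pads are 22 mm wide; open, the fingers measure 114 mm over their backs; the gripper's body (76 mm by 85 mm) begins 54 mm behind the grasp point. The pads swing forward as they close: fully open they stand 13 mm farther back than shut.
Start: joints at [1.122, 0.311, 0.014, 1.512, -0.004, 1.319, -0.027], TCP at [0.218, -0.505, 0.304] pointing down, gripper open.
Joint ranges: [-2.7, 2.7], [-0.3, 1.91], [-1.27, 1.3], [0.12, 2.57], [-1.44, 4.58], [0.2, 2.03], [-3.05, 3.05]. Speed limits (rad/s): [2.79, 2.79, 3.14, 3.14, 3.14, 3.14, 3.14].

INTERFACE

Orientations are given as [roll, pitch, yaw] about the fixed x, y, z axes, in that order (R = Rz(yaw) Ry(pitch) Rx(roll)).
In Python, from plant import telemetry, optics, order, manip gives the robot as it stands.
- The arm moves only by the tool move_arm, never from a script. Its argument "deltas" is a list of rows, each a list of 2 entries, a list of its own where there are three numbers: the shift along the tool's x, y, z each as a share of 40 cm, from -1 to 1, then the turn about the tool's z as a share of 1.5 rad, from -1 to 1. In form: [[[x, y, z], turn], ...]. A call has exactly 10 rows; each row is the pose to reach, as a shift and turn from the pose commanded when the call began, along the tool's axes at that moment; what a row does not reach only later rows make up. A row lasts 1/8 s, in which the tool goes at most 62.5 mm and 10.7 degrees, less where a joint would pass 70% of its speed; a pose out of reach is approached as far as the arm can. A call with a number of a shift or a turn outside -1 to 1 is refused whole. A call with a gripper value outside its range is refused whole. "jaw" is the gripper command: -1 is fully open, 1 is shut, values between are in proportion, set as the call begins (left out, the last holds). The fingers move at their own pace and stop on an object; the grip force is fixed at half the most. Time passes only in rows, so rows that repeat a pose let the fingers close, or fill a call up. It gives the time, the measured TCP pose, the force, the opening and the grip force at its end, in the units of the state.
- telemetry.get_state(): the state, without advancing time (a new reading comes with each control period).
- optics.read_camera(name): name is "side" or "top"; returns the picture (420x560x3 uint8, blue, green, red); there is no depth.
- optics.camera_model(name): a dict with "fov_y" (degrees; the focal length in pixels is half the picture's height over the tangent of half this angle, whatever the lens; pixels are square), "cx", "cy" (the principal point, pixels), "position" and "rotation" of the camera in the world. Camera axes: x right, y down, z forward; pixel columns grow to the right and rows downward; lengths in m; the calibration is good to about 2 mm. A picture is of the moment at which its call begins. camera_model takes no time and is no camera call.
- order.job_done(): hands the job in; it is judged then, once.
The state is a dict: "time": time; "qpos": joint angles; "qvel": joint speeds; "tau": joint torques, N m; "position": TCP position; "eef_rot": TCP orientation; "force": force on the tool from outside, world axes, zero at the start; "torque": the same for the moment, N m; "opening": opening from 0.0 (shut) to 1.0 (fully open); "finger_force": force on a finger pad.
Only numpy, scipy, OpenCV 4.12 (cv2) and the standard library are available. Lean on these libraries where they do the work, as an engineer would, in place of code of your own. Each camera call takes 0.05 s, during which the arm holds its last target. There are 200 camera calls.

TASK

Push the red safety bolt all the way through, by the outer side of its tab towards the lever, so that it no longer blocks the lever. Then press the green paddle of the lever down onto its rubber stop so that the heavy yellow flap of the broken-glass chest stands fully raised, and finish while still holding the paddle down there. Do not touch the flap itself, do not lift the lever out of its cradle, and leave the glassware and bottles around it alone.

Things in the scene. Friction and masses are not known exactly. Their poses are not given: they have to be found in the camera images.
- chest: Fixed blue steel broken-glass chest and lever stand on a plate 8 mm thick. Origin on the bench under the lever's pivot; z up, +x from the pivot to the chest, -x to the lever's long end. Box: x 75 to 191, y -90 to 90 mm, 105 mm high. White cradle cheeks: 25 mm either way of the origin, 131 mm high. Dark bolt guide blocks at x -50, y -85 and 145 mm, 32 mm high. Position and yaw vary.
- lever: Loose aluminium lever, 22 mm wide, 10 mm thick, its pin resting in the open cradle. Origin on the pin axis, 110 mm up. At rest its axes are parallel to the chest's, and the bar slopes up 0.42 rad towards -x (the flap's weight holds it so). Pressed, it turns about the pin by about 0.84 rad onto the rubber stop. It needs about 2 to 10 N at the paddle, and rises again if let go.
- pivot (a point): Point on the lever, on the axis of its pin (the lever's origin).
- paddle (a point): Centre of the top face of the lever's green paddle (50 x 50 x 14 mm, centred 170 mm from the pin along the bar). At rest 152 mm on the -x side of the pin, 186 mm above the bench; it moves on an arc about the pin, and with the lever on its stop is 158 mm from the pin and 46 mm above the bench.
- bolt (a joint): Travel of the red safety bolt, m: starts at 0 to 0.006 (its post, 123 mm high, stands under the lever and blocks it); 0.045 is fully through, at its stop (post beyond the lever, which is free). Pressing the lever while blocked pries its pin out of the cradle. It slides along the chest's -y, takes about 2 to 3 N and stays where it is left.
- tab (a point): Centre of the outer (chest +y) face of the bolt's red tab, 85 mm above the bench, at chest x -50 mm; the tab is 26 mm along x, 12 mm thick, from 31 to 106 mm above the bench. At bolt travel 0 the face lies at chest y 121 mm; it moves with the bolt. Push it along chest -y.
- flap (a joint): Opening of the flap, rad: 0 shut, about 0.31 with the lever on its stop. The flap is a yellow steel plate with black stripes, 116 x 184 x 30 mm, about 4.8 kg, hinged with a closing spring on the chest's far (+x) rim, its top at 137 mm when shut; it falls shut when the lever is let go.
- flap_edge (a point): Front end of the flap's yellow tongue (50 mm wide, 10 mm thick) on its top face, over the lever's toe; 28 mm on the +x side of the pivot and 116 mm above the bench when shut.
- reagent_bottle: Loose white bottle with a red cap, 60 mm across, 150 mm high; origin at the centre of its underside. Leave it alone.
- flask: Loose conical glass flask, 72 mm across at the foot, 110 mm high; origin at the centre of its underside. Leave it alone.
- amber_jar: Loose amber glass jar with a black lid, 56 mm across, 85 mm high; origin at the centre of its underside. Leave it alone.
- stop (a point): Centre of the top of the black rubber stop, 26 mm across, under the lever at chest x -130 mm, 40 mm above the bench.

How it is judged:
By the outcome, as a careful person would: the job done as asked, in the order asked, and still so for the second after the job is handed in, while the arm keeps its last pose, push and grip.
It also fails if it takes over 56 s, if anything falls off the work surface, if the arm or the gripper's body presses on something with over 40 N, if the wrist force passes 120 N, or if a joint passes its speed limit or range.

## Working session

There is one attempt and no reset: what is moved stays moved. The work goes in short steps, Python scripts to look and compute and a tool call to move; the robot and the scene stay as the last step left them, time stands still between calls to the robot, and variables do not carry over. Pictures are saved under pics/ and viewed, at most 10 in all, crops included, and the job is handed in when it is done.

Besides the shell and the picture viewer there is one more tool, called after "Emit:" as name(argument=value, ...) on one line, values as JSON. move_arm: Moves the arm, as the interface text tells. Shift numbers are shares of 40 cm and turn numbers shares of 1.5 rad, none past 1 either way. Its arguments: {"type":"object","properties":{"deltas":{"type":"array"},"jaw":{"type":"number"}},"required":["deltas"]}

```bash
mkdir -p pics
python3 - <<'E'
from plant import telemetry, optics
import cv2
s=telemetry.get_state(); print({k:s[k] for k in('time','position','eef_rot','force','opening')})
for n in('side','top'):
    cv2.imwrite(f'pics/{n}0.png',optics.read_camera(n)); print(n,optics.camera_model(n))
E
```

```text
{'time': 0.0, 'position': array([ 0.21738844, -0.50459506,  0.3028042 ]), 'eef_rot': array([-3.13918736e+00,  1.03498529e-04,  4.06828941e-01]), 'force': array([-1.02301583, -0.00320779,  0.51492637]), 'opening': 0.9978960579864491}
side {'fov_y': 42.150251024020086, 'cx': 279.14227345402435, 'cy': 202.36160799950858, 'position': array([0.53446248, 0.93226624, 1.14837247]), 'rotation': array([-2.44432086,  0.00915209, -3.04836021])}
top {'fov_y': 45.82019632267193, 'cx': 280.2546247370928, 'cy': 220.50880495490836, 'position': array([0.44046596, 0.0693673 , 1.27684729]), 'rotation': array([-3.00658381, -0.00549698, -1.57721697])}
```

View pics/side0.png

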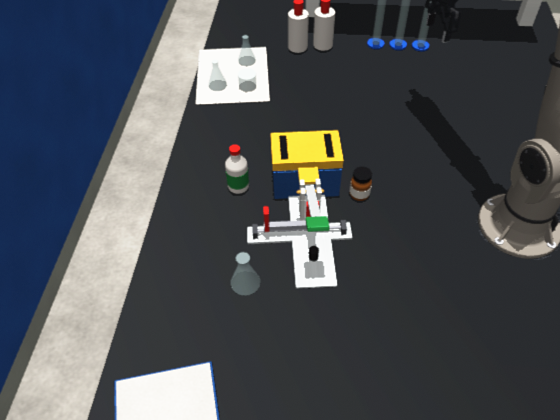

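View pics/top0.png

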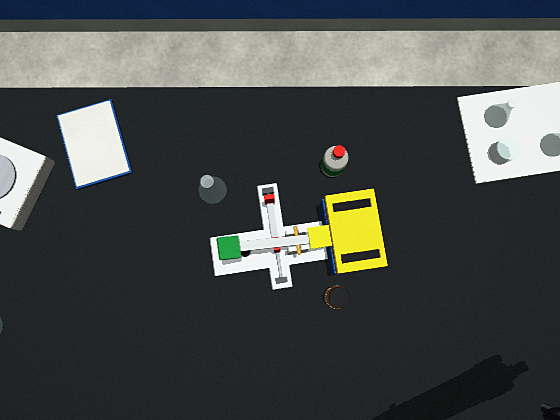

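Side view: red tab at (266,218), green paddle (317,224), flask (245,272), bottle (237,172). Top view: tab (269,198), paddle (229,247), flap (357,231), flask (212,188). Chest +x points to the right of the top picture, and +y away from the robot. Next I measure.

```bash
cat > h.py <<'E'
import numpy as np, cv2
from plant import optics
from scipy.spatial.transform import Rotation as R
def ray(n,uv,z):
    m=optics.camera_model(n); f=210/np.tan(np.radians(m['fov_y']/2))
    d=R.from_euler('xyz',m['rotation']).apply([(uv[0]-m['cx'])/f,(uv[1]-m['cy'])/f,1])
    p=m['position']; return p+d*(z-p[2])/d[2]
def blobs(im,lo,hi,amin=15):
    h=cv2.cvtColor(im,cv2.COLOR_BGR2HSV); m=cv2.inRange(h,np.array(lo),np.array(hi))
    c,_=cv2.findContours(m,cv2.RETR_EXTERNAL,cv2.CHAIN_APPROX_NONE)
    return [k for k in c if cv2.contourArea(k)>=amin]
E
python3 - <<'E'
from h import *
t=cv2.imread('pics/top0.png'); s=cv2.imread('pics/side0.png')
def show(n,im,nm,lo,hi,z,a=15):
    for c in blobs(im,lo,hi,a):
        r=cv2.minAreaRect(c); M=cv2.moments(c); u=(M['m10']/M['m00'],M['m01']/M['m00'])
        x,y,w,h=cv2.boundingRect(c)
        print(n,nm,np.round(u,1),'area',cv2.contourArea(c),'box',(x,y,w,h),'world',ray(n,u,z).round(4),'corners',[tuple(ray(n,p,z)[:2].round(3)) for p in cv2.boxPoints(r)])
show('top',t,'green',(50,120,50),(75,255,255),.182,100)
show('top',t,'flap',(22,150,120),(35,255,255),.137,300)
show('top',t,'red',(0,180,70),(5,255,255),.106)
show('side',s,'red',(0,180,70),(5,255,255),.106)
show('side',s,'green',(50,120,50),(75,255,255),.182,100)
# white base plate
c=max(blobs(t,(0,0,200),(180,40,255),500)[0:],key=lambda k:abs(k.mean((0,1))[0]-255)<60)
print(c.mean((0,1)))
for nm,n,u,z in[('flask foot','top',(213,191),0),('flask foot s','side',(245,283),0),('flask top','top',(207,181),.11),('cap','top',(339,152),.15),('jar','top',(337,297),.085)]: print(nm,ray(n,u,z).round(3))
cv2.imwrite('pics/z0.png',np.hstack([cv2.resize(t[165:305,190:310],None,fx=3.3,fy=3.3,interpolation=2),cv2.resize(s[180:300,220:340],None,fx=3.85,fy=3.85,interpolation=2)[:462,:400]]))
E
```

```text
top green [228.4 247.3] area 442.5 box (217, 236, 24, 24) world [0.5302 0.1773 0.182 ] corners [(np.float64(0.553), np.float64(0.204)), (np.float64(0.557), np.float64(0.155)), (np.float64(0.508), np.float64(0.15)), (np.float64(0.504), np.float64(0.199))]
top flap [319.2 236.5] area 419.5 box (308, 225, 24, 24) world [ 0.5576 -0.0274  0.137 ] corners [(np.float64(0.579), np.float64(0.001)), (np.float64(0.586), np.float64(-0.049)), (np.float64(0.537), np.float64(-0.055)), (np.float64(0.53), np.float64(-0.006))]
top flap [355.6 230.6] area 3815.0 box (325, 189, 63, 84) world [ 0.5708 -0.1118  0.137 ] corners [(np.float64(0.654), np.float64(-0.041)), (np.float64(0.673), np.float64(-0.159)), (np.float64(0.49), np.float64(-0.182)), (np.float64(0.472), np.float64(-0.067))]
top red [268.6 196.5] area 33.5 box (264, 194, 10, 6) world [0.6577 0.0895 0.106 ] corners [(np.float64(0.661), np.float64(0.102)), (np.float64(0.665), np.float64(0.079)), (np.float64(0.654), np.float64(0.077)), (np.float64(0.65), np.float64(0.1))]
top red [338.6 150.6] area 93.5 box (333, 145, 12, 12) world [ 0.7698 -0.0
[... 1204 characters left out ...]
(-0.799))]
side green [317.1 223.5] area 271.5 box (306, 217, 23, 14) world [0.5283 0.1812 0.182 ] corners [(np.float64(0.554), np.float64(0.165)), (np.float64(0.505), np.float64(0.161)), (np.float64(0.503), np.float64(0.197)), (np.float64(0.552), np.float64(0.202))]
side green [237.4 181.2] area 213.5 box (226, 172, 23, 17) world [0.7244 0.07   0.182 ] corners [(np.float64(0.755), np.float64(0.049)), (np.float64(0.705), np.float64(0.038)), (np.float64(0.695), np.float64(0.087)), (np.float64(0.744), np.float64(0.097))]
[269.49746193 244.14213198]
flask foot [0.693 0.236 0.   ]
flask foot s [0.694 0.239 0.   ]
flask top [0.695 0.237 0.11 ]
cap [ 0.754 -0.076  0.15 ]
jar [ 0.418 -0.072  0.085]
```

View pics/z0.png

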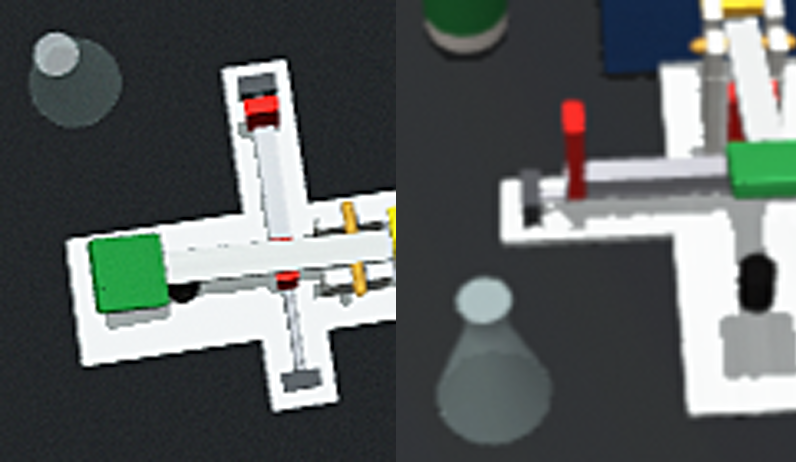

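Two points agree on the chest pose: yaw is about -82° and the pivot is near (0.551, 0.0265). That predicts the tab centre at (0.658, 0.092), and I measured (0.658, 0.090). I'll move towards a point outside the tab with the jaw shut, staying high.

Emit:
move_arm(deltas=[[[0.06,-0.03,0],0.02],[[0.15,-0.08,0],0.04],[[0.25,-0.13,0],0.06],[[0.35,-0.185,0],0.08],[[0.45,-0.24,0],0.1],[[0.55,-0.29,0],0.12],[[0.65,-0.345,0],0.14],[[0.75,-0.4,0],0.16],[[0.82,-0.435,0],0.178],[[0.85,-0.45,0],0.178]], jaw=1)

```text
time: 1.35
position: [0.4595, -0.2031, 0.3035]
eef_rot: [-3.14, 0.001, 0.144]
force: [-0.5, 0.2, 0.6]
opening: -0.005
finger_force: 0.0
```

```bash
cat >> h.py <<'E'
from plant import telemetry
piv=np.array([.551,.0265]); yaw=np.radians(-82); ex=np.array([np.cos(yaw),np.sin(yaw)]); ey=np.array([-ex[1],ex[0]])
def st(cx=None,cy=None,z=None):
    s=telemetry.get_state(); p=s['position']; r=R.from_euler('xyz',s['eef_rot']).as_matrix(); d=p[:2]-piv
    print('t',round(s['time'],2),'chest',(d@ex).round(4),(d@ey).round(4),'z',p[2].round(4),'yaw',s['eef_rot'].round(3),'F chest',(s['force'][:2]@ex).round(1),(s['force'][:2]@ey).round(1),s['force'][2].round(1))
    if cx is not None:
        t=piv+cx*ex+cy*ey; print('shares',(r.T@(np.array([*t,z])-p)/.4).round(3))
E
python3 -c "
from h import *
st(-.05,.155,.303)"
```

```text
t 1.35 chest 0.2147 -0.1226 z 0.3035 yaw [-3.14e+00  1.00e-03  1.44e-01] F chest -0.3 -0.5 0.6
shares [ 0.697 -0.659  0.002]
```

Emit:
move_arm(deltas=[[[0.05,-0.05,0],0],[[0.13,-0.12,0],0],[[0.21,-0.2,0],0],[[0.3,-0.28,0],0],[[0.38,-0.36,0],0],[[0.46,-0.44,0],0],[[0.54,-0.52,0],0],[[0.62,-0.59,0],0],[[0.67,-0.635,0],0],[[0.697,-0.66,0],0]])

```text
time: 2.6
position: [0.6985, 0.0951, 0.3025]
eef_rot: [3.141, 0.002, 0.14]
force: [-0.9, -0.1, 0.5]
opening: 0.001
finger_force: 0.0
```

```bash
python3 -c "
from h import *
st(-.05,.155,.133)"
```

```text
t 2.6 chest -0.0474 0.1556 z 0.3025 yaw [3.141e+00 2.000e-03 1.400e-01] F chest -0.1 -0.9 0.5
shares [-0.001 -0.007  0.424]
```

Emit:
move_arm(deltas=[[[0,-0.006,0.05],0],[[0,-0.006,0.1],0],[[0,-0.006,0.15],0],[[0,-0.006,0.2],0],[[0,-0.006,0.25],0],[[0,-0.006,0.3],0],[[0,-0.006,0.35],0],[[0,-0.006,0.39],0],[[0,-0.006,0.42],0],[[0,-0.006,0.42],0]])

```text
time: 3.85
position: [0.697, 0.0969, 0.1345]
eef_rot: [3.141, 0.002, 0.14]
force: [0.1, 0.1, -0.1]
opening: 0.001
finger_force: 0.0
```

Run:
```python
from h import *
st(-.05,.132,.133)
t=optics.read_camera('top'); s=optics.read_camera('side')
cv2.imwrite('pics/z1.png',np.hstack([cv2.resize(t[165:305,190:310],None,fx=3.3,fy=3.3,interpolation=2),cv2.resize(s[180:300,220:340],None,fx=3.85,fy=3.85,interpolation=2)[:462,:400]]))
```

```text
t 3.85 chest -0.0493 0.1544 z 0.1345 yaw [3.141e+00 2.000e-03 1.400e-01] F chest -0.0 0.1 -0.1
shares [-0.056 -0.002  0.004]
```

View pics/z1.png

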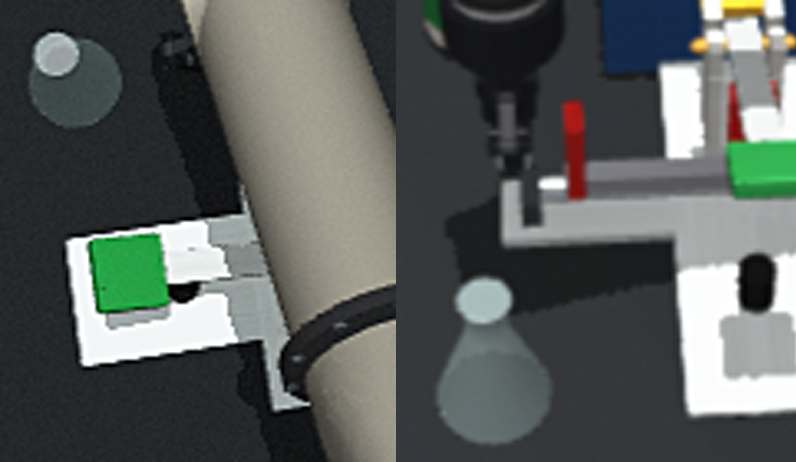

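The crop shows the shut fingers at about (513,165), just outside the red tab at (573,150), with clearance. I'll push along -y.

Emit:
move_arm(deltas=[[[-0.015,0,0],0],[[-0.03,0,0],0],[[-0.045,0,0],0],[[-0.06,0,0],0],[[-0.075,0,0],0],[[-0.09,0,0],0],[[-0.105,0,0],0],[[-0.12,0,0],0],[[-0.13,0,0],0],[[-0.14,0,0],0]])

```text
time: 5.2
position: [0.642, 0.0895, 0.1361]
eef_rot: [3.141, -0.0, 0.14]
force: [2.2, 0.5, 0.3]
opening: 0.003
finger_force: 0.0
```

```bash
python3 -c "
from h import *
st(-.05,.087,.133)"
```

```text
t 5.2 chest -0.0498 0.0989 z 0.1361 yaw [ 3.141 -0.     0.14 ] F chest -0.2 2.2 0.3
shares [-0.03  -0.001  0.008]
```

Emit:
move_arm(deltas=[[[-0.005,0,0],0],[[-0.01,0,0],0],[[-0.015,0,0],0],[[-0.02,0,0],0],[[-0.024,0,0],0],[[-0.028,0,0],0],[[-0.032,0,0],0],[[-0.036,0,0],0],[[-0.038,0,0],0],[[-0.038,0,0],0]])

```text
time: 6.45
position: [0.6317, 0.0881, 0.1373]
eef_rot: [-3.141, -0.012, 0.139]
force: [11.4, 2.4, -2.2]
opening: 0.003
finger_force: 0.0
```

```bash
python3 -c "
from h import *
st(-.05,.087,.133)"
```

```text
t 6.45 chest -0.0498 0.0885 z 0.1373 yaw [-3.141 -0.012  0.139] F chest -0.7 11.6 -2.2
shares [-0.004 -0.001  0.011]
```

The force rose to 11.6 N at the expected stop. I'll press slightly more to confirm it, then back off and look.

Emit:
move_arm(deltas=[[[-0.005,0,0],0],[[-0.01,0,0],0],[[-0.01,0,0],0],[[0,0,0],0],[[0.03,0,0],0],[[0.07,0,-0.02],0],[[0.1,0,-0.08],0],[[0.12,0,-0.18],0],[[0.12,0,-0.3],0],[[0.12,0,-0.36],0]])

```text
time: 7.7
position: [0.6743, 0.0946, 0.2824]
eef_rot: [-3.141, -0.001, 0.14]
force: [0.5, -0.5, -0.3]
opening: 0.0
finger_force: 0.0
```

Run:
```python
from h import *
st(-.165,.0,.28)
t=optics.read_camera('top'); s=optics.read_camera('side')
for c in blobs(s,(0,180,60),(5,255,255),15): print(cv2.boundingRect(c))
cv2.imwrite('pics/z2.png',np.hstack([cv2.resize(t[165:305,190:310],None,fx=3.3,fy=3.3,interpolation=2),cv2.resize(s[180:300,220:340],None,fx=3.85,fy=3.85,interpolation=2)[:462,:400]]))
```

```text
t 7.7 chest -0.0503 0.1316 z 0.2824 yaw [-3.141e+00 -1.000e-03  1.400e-01] F chest 0.6 0.4 -0.3
shares [-0.329 -0.287  0.006]
(281, 206, 5, 24)
(324, 200, 13, 27)
(229, 145, 11, 10)
(321, 0, 9, 4)
(294, 0, 10, 11)
```

View pics/z2.png

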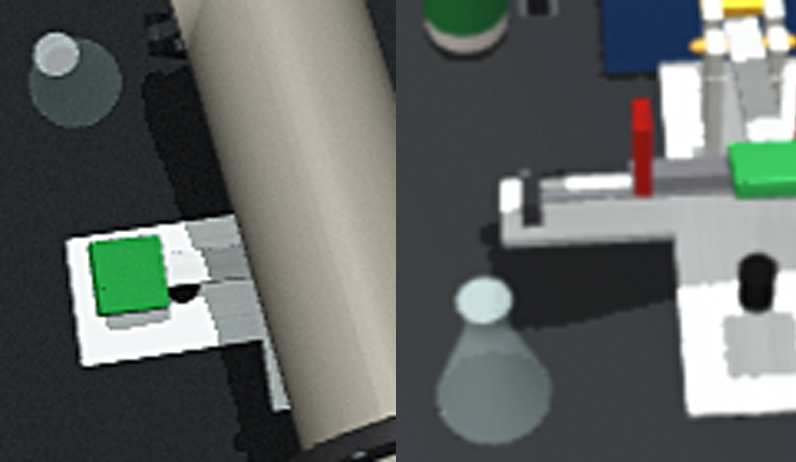

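The tab is now at side column 283, having started at 266, which is about 40 mm of travel. The post shows at columns 324–337, beyond the lever on the -y side, so the bolt is through. Next I move above the paddle.

Emit:
move_arm(deltas=[[[0,0,-0.03],0],[[-0.04,-0.03,-0.04],0],[[-0.09,-0.07,-0.04],0],[[-0.14,-0.11,-0.04],0],[[-0.19,-0.15,-0.04],0],[[-0.24,-0.19,-0.04],0],[[-0.29,-0.22,-0.04],0],[[-0.32,-0.245,-0.04],0],[[-0.329,-0.255,-0.04],0],[[-0.329,-0.255,-0.04],0]])

```text
time: 9.05
position: [0.5303, 0.1767, 0.2956]
eef_rot: [3.141, 0.0, 0.14]
force: [0.9, -0.2, 0.7]
opening: 0.0
finger_force: 0.0
```

Run:
```python
from h import *
st(-.152,.0,.27)
t=optics.read_camera('top'); s=optics.read_camera('side')
cv2.imwrite('pics/z3.png',np.hstack([cv2.resize(t[165:305,190:310],None,fx=3.3,fy=3.3,interpolation=2),cv2.resize(s[150:270,240:360],None,fx=3.85,fy=3.85,interpolation=2)[:462,:400]]))
```

```text
t 9.05 chest -0.1516 0.0004 z 0.2956 yaw [3.141 0.    0.14 ] F chest 0.4 0.9 0.7
shares [-0.001 -0.001  0.064]
```

View pics/z3.png

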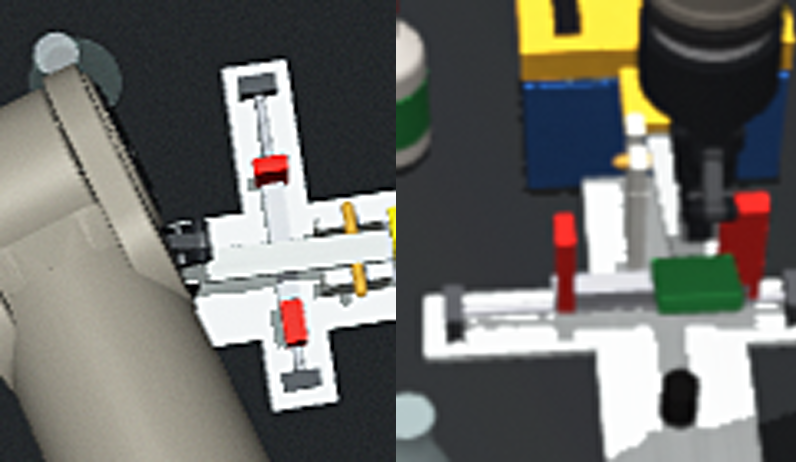

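The post is clear of the lever, and the fingers are above the paddle. I'll press in stages.

Emit:
move_arm(deltas=[[[0,0,0.03],0],[[0,0,0.055],0],[[0,0,0.075],0],[[0,-0.004,0.095],0],[[0,-0.008,0.12],0],[[0,-0.012,0.145],0],[[0,-0.016,0.17],0],[[0,-0.02,0.195],0],[[0,-0.023,0.22],0],[[0,-0.025,0.24],0]])

```text
time: 10.4
position: [0.5301, 0.1927, 0.2036]
eef_rot: [-3.133, -0.009, 0.143]
force: [-0.9, 5.4, 10.8]
opening: -0.004
finger_force: 5.4
```

Run:
```python
from h import *
st(-.165,.0,.125)
t=optics.read_camera('top'); s=optics.read_camera('side')
cv2.imwrite('pics/z4.png',np.hstack([cv2.resize(t[165:305,250:390],None,fx=2.8,fy=2.8,interpolation=2),cv2.resize(s[130:270,240:380],None,fx=2.8,fy=2.8,interpolation=2)]))
```

```text
t 10.4 chest -0.1675 0.0025 z 0.2036 yaw [-3.133 -0.009  0.143] F chest -5.5 -0.1 10.8
shares [-0.008  0.008  0.196]
```

View pics/z4.png

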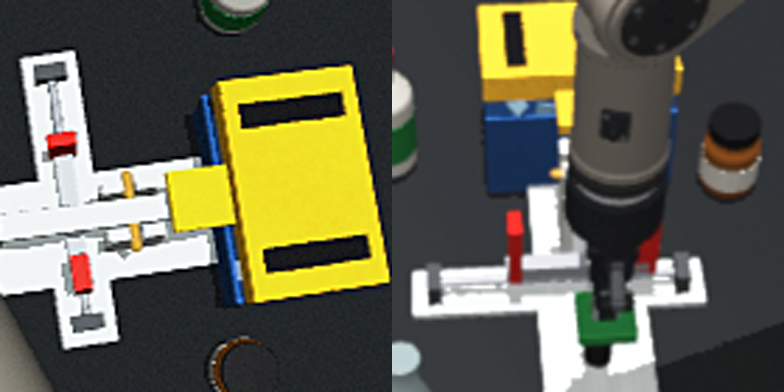

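The flap is rising, the pin (orange) is still seated, and the fingers are centred on the green paddle. I'll continue.

Emit:
move_arm(deltas=[[[0,0,0.02],0],[[0,0,0.04],0],[[0,0,0.06],0],[[0,0,0.08],0],[[0,0,0.1],0],[[0,0,0.12],0],[[0,0,0.14],0],[[0,0,0.155],0],[[0,0,0.17],0],[[0,0,0.18],0]])

```text
time: 11.75
position: [0.5307, 0.1861, 0.1303]
eef_rot: [3.14, -0.005, 0.139]
force: [-1.6, -3.5, 12.6]
opening: -0.0
finger_force: 5.1
```

Run:
```python
from h import *
st(-.165,.0,.122)
```

```text
t 11.75 chest -0.1609 0.0021 z 0.1303 yaw [ 3.14  -0.005  0.139] F chest 3.3 -2.1 12.6
shares [-0.005 -0.01   0.021]
```

Emit:
move_arm(deltas=[[[0,0,0.004],0],[[0,0,0.008],0],[[0,0,0.012],0],[[0,0,0.016],0],[[0,0,0.02],0],[[0,0,0.022],0],[[0,0,0.024],0],[[0,0,0.026],0],[[0,0,0.026],0],[[0,0,0.026],0]])

```text
time: 13.0
position: [0.5311, 0.1862, 0.1205]
eef_rot: [3.14, -0.006, 0.139]
force: [-0.9, -3.0, 13.0]
opening: 0.0
finger_force: 5.4
```

Run:
```python
from h import *
st(-.165,.0,.122)
```

```text
t 13.0 chest -0.161 0.0025 z 0.1205 yaw [ 3.14  -0.006  0.139] F chest 2.8 -1.3 13.0
shares [-0.006 -0.01  -0.004]
```

The force is unchanged, so it isn't on the stop yet. I'll go a little further.

Emit:
move_arm(deltas=[[[0,0,0.003],0],[[0,0,0.006],0],[[0,0,0.009],0],[[0,0,0.012],0],[[0,0,0.015],0],[[0,0,0.018],0],[[0,0,0.02],0],[[0,0,0.02],0],[[0,0,0.02],0],[[0,0,0.02],0]])

```text
time: 14.25
position: [0.5315, 0.1861, 0.1188]
eef_rot: [3.138, -0.008, 0.139]
force: [-12.9, -7.8, 46.5]
opening: -0.003
finger_force: 20.0
```

Run:
```python
from h import *
st(-.165,.0,.122)
t=optics.read_camera('top'); s=optics.read_camera('side')
cv2.imwrite('pics/z5.png',np.hstack([cv2.resize(t[165:305,250:390],None,fx=2.8,fy=2.8,interpolation=2),cv2.resize(s[130:270,240:380],None,fx=2.8,fy=2.8,interpolation=2)]))
```

```text
t 14.25 chest -0.1608 0.0029 z 0.1188 yaw [ 3.138 -0.008  0.139] F chest 5.9 -13.9 46.5
shares [-0.007 -0.011 -0.008]
```

View pics/z5.png

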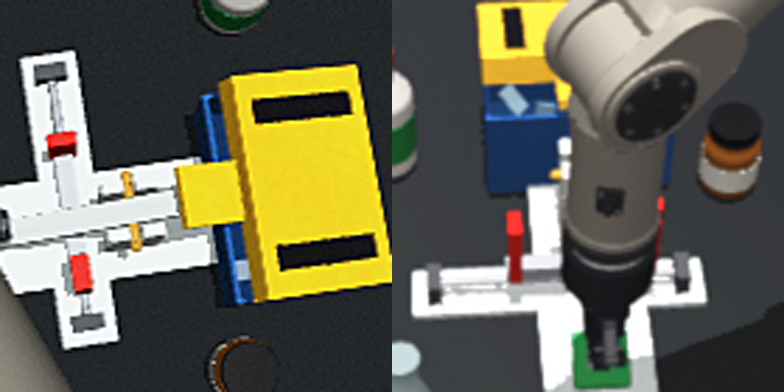

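It is on the stop: the force jumped to 46 N while the height stalled at 0.119, the flap is up and the pin is still seated. I'll ease the push to a moderate hold.

Emit:
move_arm(deltas=[[[0,0,-0.002],0],[[0,0,-0.004],0],[[0,0,-0.006],0],[[0,0,-0.008],0],[[0,0,-0.008],0],[[0,0,-0.008],0],[[0,0,-0.008],0],[[0,0,-0.008],0],[[0,0,-0.008],0],[[0,0,-0.008],0]])

```text
time: 15.6
position: [0.5314, 0.1861, 0.1193]
eef_rot: [3.139, -0.007, 0.139]
force: [-7.2, -5.4, 32.8]
opening: 0.004
finger_force: 13.7
```

```bash
python3 -c "
from h import *
st()"
```

```text
t 15.6 chest -0.1608 0.0028 z 0.1193 yaw [ 3.139 -0.007  0.139] F chest 4.3 -7.9 32.8
```

The hold is firm: 33 N against the 13 N needed to lift the flap, with the height steady at the stop. I'm handing in.

```bash
python3 -c "
from plant import order
print(order.job_done())"
```

```text
the job is handed in; nothing more can be done
None
```

The bolt was pushed to its stop and the paddle pressed onto its rubber stop, raising the flap. I handed the job in at about 15.6 s, still holding the paddle down with 33 N; no verdict came back.

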